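# Run the length-gauge slider up to its marked stop

## Task

Set the bench length gauge: with a fingertip press down the sprung plate in the middle of the slider to free its brake, keep it pressed while you push the slider along the rail until it rests against the marked stop, the one with the round thumbscrew on top, then let the plate spring up so that the brake holds it there. Only touch and push, without squeezing or leaning hard on the slider, never force it along with the brake on, and leave the loose parts around the gauge where they are.

Things in the scene. Friction and masses are not known exactly. Their poses are not given: they have to be found in the camera images.
- rail: Straight steel gauge rail fixed on the bench, 520 mm long along its own y axis, base plate 100 mm wide (x) and 8 mm high, top lip 60 mm wide with its upper face 26 mm above the bench. Origin: centre of the underside, on the bench; z is up. Its y axis lies within about 20 degrees of world y.
- slider: Aluminium slider on the rail, between the two stops, 140 mm along the rail (its y), 90 mm across (x). Origin at its middle on the rail's centre line, 27 mm above the bench; axes parallel to the rail's. Plate up, its brake holds it against about 20 N; plate pressed, about 2 N moves it. In its middle is the press plate, between two cross walls whose outsides ramp down gently to the slider's ends.
- slider_mid (a point): Middle of the slider, 34 mm above the bench, on the rail's centre line; the slider's end faces are 70 mm from it along the rail. The two cross walls beside the plate span the slider's width, are 9 mm thick, their inner faces 35 mm from the middle along the rail, their tops 54 mm above the bench; a fingertip on the plate can push either one from inside.
- plate_top (a point): Centre of the top face of the black ribbed press plate, 64 mm along the rail and 90 mm across, in the 70 mm gap between the cross walls. Up, its top is 46 mm above the bench; it goes straight down 7 mm to its end stop and moves along with the slider.
- plate (a joint): Travel of the press plate, m: about 0 up (brake gripping), grows as it is pressed, 0.007 at its end stop. The brake is fully off from about 0.003; pressed means more than 0.004. It takes about 8 to 10 N and no more to hold it down, and returns the plate by itself.
- marked_stop (a point): Marked stop, fixed: dark steel block across the rail, at either end, 24 mm along the rail, 84 mm across, top 44 mm above the bench, with a round knurled thumbscrew 28 mm in diameter on it, top 61 mm above the bench. Point: the block's middle on the rail's centre line, 34 mm above the bench; the slider rests against it when slider_mid is 82 mm from this point.
- plain_stop (a point): The plain stop: the same dark steel block at the other end, without a thumbscrew, flat on top at 44 mm. Point as on the marked stop. It is fixed.
- nose: Loose aluminium spindle nose lying beyond the rail, 72 mm across at the foot, 45 mm high; origin under its centre. Leave alone.
- flange: Loose dark steel flange ring beyond the rail, 90 mm outside, 48 mm inside, 22 mm high; origin under its centre. Leave alone.
- puck: Loose black rubber puck on the robot's side of the rail, 52 mm across, 24 mm high; origin under its centre. Leave alone.
- jaw: Loose stepped steel chuck jaw on the robot's side of the rail, 45 x 28 mm, 30 mm high; origin under its centre. Leave alone.

How it is judged:
By the outcome, as a careful person would: the job done as asked, in the order asked, and still so for the second after the job is handed in, with the robot touching nothing.
It also fails if it takes over 35 s, if anything falls off the work surface, if the arm or the gripper's body presses on something with over 40 N, if the wrist force passes 120 N, or if a joint passes its speed limit or range.

## Robot

A 6-joint arm with a two-finger parallel gripper is mounted at the origin on the work surface. World frame = base frame: x ahead of the robot, y to its left, z up, the work surface at z = 0. Lengths are in mm, angles in rad, forces in N, time in s.
With the tool pointing down it reaches from about 425 to 950 mm from the base axis. Payload 14.7 kg.
Tool frame: the origin (TCP) lies at the very end of the fingers, on their centre line; the grasp point (between the pads) lies 19 mm behind it; z points along the fingers, y is the line along which they close (so a half turn about z gives the same grasp; the last joint's range is limited). The gripper opens to 85 mm and grips with 20 to 120 N. Pads are 22 mm wide; open, the fingers measure 114 mm over their backs; the gripper's body (76 mm by 85 mm) begins 54 mm behind the grasp point. The pads swing forward as they close: fully open they stand 13 mm farther back than shut.
Start: joints at [-1.29, 0.48, 1.596, -0, 1.065, -0.047], TCP at [209.291, -615.378, 231.297] pointing down, gripper open.
Joint ranges: [-2.75, 2.75], [-0.82, 2.05], [0.23, 2.67], [-1.56, 4.7], [0.09, 2.69], [-2.92, 2.92]. Speed limits (rad/s): [1.89, 1.89, 2.39, 3.01, 3.01, 3.01].

## Interface

Orientations are given as a rotation vector (axis times angle).
In Python, from plant import env gives the robot as it stands. The module is installed in compiled form; this text tells all that it offers.
- The arm moves only by the tool apply_moves, never from a script. Its arguments are lists of equal length, an entry for each row: "rot": the turn, a rotation vector about the tool's x, y, z in rad, a list of three; "slide": the shift along the tool's x, y, z in units of 60 mm (1.0 is 60 mm), a list of three; "hand": the finger opening in mm, from 0 to 85.4. A call has 1 to 10 rows; each row is the pose to reach, as a shift and turn from the pose commanded when the call began, along the tool's axes at that moment; what a row does not reach only later rows make up. A row lasts 1/8 s, in which the tool goes at most 62.5 mm and 10.7 degrees, less where a joint would pass 70% of its speed; a pose out of reach is approached as far as the arm can. A call with a gripper value outside its range is refused whole. The fingers move at their own pace and stop on an object; "squeeze" is the grip in N (left out, the last holds). Time passes only in rows, so rows that repeat a pose let the fingers close. It gives the time, the measured TCP pose, the force, the opening and the grip force at its end, in the units of the state.
- env.sense(): the state, without advancing time (a new reading comes with each control period).
- env.snapshot(name): name is "scene" or "top" or "wrist"; returns a dict with "color" (384x512x3 uint8, blue, green, red), "K" (3x3 intrinsics, pixels), "k1" (the pictures are not rectified: a ray, as slopes to the right and down, at radius r is drawn at 1 + k1 r^2 times it, then the intrinsics apply), "R" (3x3) and "t" (3): a world point X has camera coordinates R X + t. Camera axes: x right, y down, z forward; pixel columns grow to the right and rows downward; lengths in mm; the calibration is good to about 2 mm. A picture is of the moment at which its call begins. There is no depth.
- env.hand_in(): hands the job in; it is judged then, once.
The state is a dict: "t": time; "qpos": joint angles; "joint_vel": joint speeds; "joint_torque": joint torques, N m; "ee_pos": TCP position; "eef_rot": TCP orientation; "ft_force": force on the tool from outside, world axes, zero at the start; "moment": the same for the moment, N m; "opening": finger opening in mm; "grip_force": force on a finger pad.
Only numpy, scipy, OpenCV 4.12 (cv2) and the standard library are available. Lean on these libraries where they do the work, as an engineer would, in place of code of your own. Each camera call takes 0.05 s, during which the arm holds its last target. There are 200 camera calls.

## Working session

There is one attempt and no reset: what is moved stays moved. The work goes in short steps, Python scripts to look and compute and a tool call to move; the robot and the scene stay as the last step left them, time stands still between calls to the robot, and variables do not carry over. Pictures are saved under pics/ and viewed, at most 10 in all, crops included, and the job is handed in when it is done.

Besides the shell and the picture viewer there is one more tool, called after "Request:" by a JSON object that holds its "api" and its "payload", one argument or row to a line. apply_moves: Moves the arm, as the interface text tells. Its arguments: {"type":"object","properties":{"rot":{"type":"array","items":{"type":"array","items":{"type":"number"}}},"slide":{"type":"array","items":{"type":"array","items":{"type":"number"}}},"hand":{"type":"array","items":{"type":"number"}},"squeeze":{"type":"number"}},"required":["rot","slide","hand"]}

```bash
mkdir -p pics; cat > h.py <<'E'
import numpy as np, cv2
from plant import env
def ray(s,u,v):
    K=s["K"];d=np.array([(u-K[0,2])/K[0,0],(v-K[1,2])/K[1,1]]);x=d.copy()
    for _ in range(20): x=d/(1+s["k1"]*(x@x))
    R=np.array(s["R"]);return -R.T@np.array(s["t"]),R.T@np.array([x[0],x[1],1])
def onz(s,u,v,z):
    c,d=ray(s,u,v);return c+d*(z-c[2])/d[2]
def proj(s,X):
    p=np.array(s["R"])@X+np.array(s["t"]);x=p[:2]/p[2];x=x*(1+s["k1"]*(x@x));K=s["K"];return np.array([K[0,0]*x[0]+K[0,2],K[1,1]*x[1]+K[1,2]])
E
python3 - <<'E'
from h import *
import pickle
S={n:env.snapshot(n) for n in("scene","top")}
pickle.dump(S,open("s.pkl","wb"))
for n in S: cv2.imwrite(f"pics/{n}.png",S[n]["color"]); print(n,-np.array(S[n]["R"]).T@S[n]["t"])
print(env.sense())
E
```

```text
scene [993.95588846 633.14222953 741.41799911]
top [487.85292006   5.65458424 750.76652686]
{'t': 0.1, 'qpos': array([-1.28960428e+00,  4.80783177e-01,  1.59681393e+00, -7.16325408e-06,
        1.06511465e+00, -4.66260637e-02]), 'joint_vel': array([ 0.00025031, -0.00269608, -0.00128426,  0.00023181,  0.00129051,
        0.00093397]), 'joint_torque': array([ 1.74366931e-03, -9.52254868e+01, -4.31038427e+01,  1.56011242e-04,
        5.38766166e-03, -1.01654709e-04]), 'ee_pos': array([ 209.18229504, -615.02124123,  230.72630979]), 'eef_rot': array([-3.09838906e+00, -5.12457002e-01,  2.15395650e-04]), 'ft_force': array([0.31964842, 0.19220425, 0.1567256 ]), 'moment': array([0.02714817, 0.0218179 , 0.02362134]), 'grip_force': 0.0, 'opening': 85.24569339615526}
```

View pics/top.png

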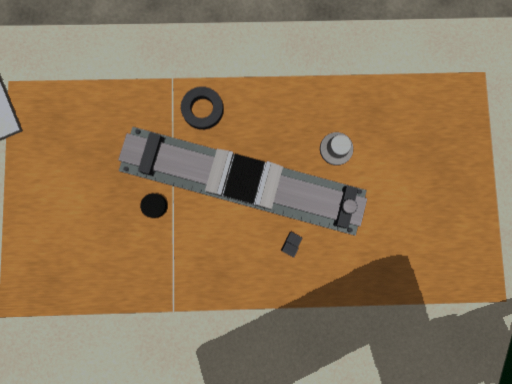

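View pics/scene.png

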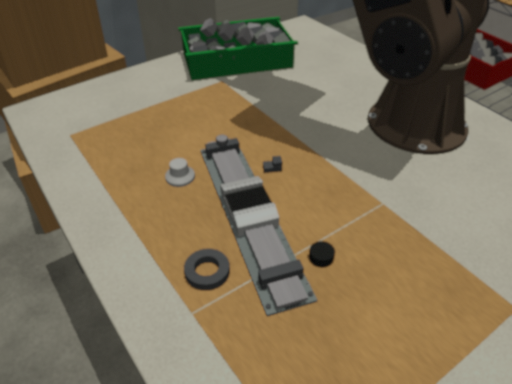

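Top view: thumbscrew (marked stop) at about (350,206), plain stop (151,154), black plate (244,179). The scene view confirms it, with the thumbscrew at about (222,141) and the plate at about (249,199).

```bash
python3 - <<'E'
from h import *
import pickle
S=pickle.load(open("s.pkl","rb"))
def blobs(n,th,roi):
    g=S[n]["color"].max(2);x0,y0,x1,y1=roi
    m=np.zeros_like(g);m[y0:y1,x0:x1]=(g[y0:y1,x0:x1]<th)*255
    k,l,st,c=cv2.connectedComponentsWithStats(m)
    for i in range(1,k):
        if st[i,4]>60:
            r=cv2.minAreaRect(np.argwhere(l==i)[:,::-1].astype(np.float32))
            print(n,th,c[i].round(1),st[i],np.round(r[0],1),np.round(r[1],1),round(r[2],1), onz(S[n],*r[0],46).round(1),onz(S[n],*r[0],44).round(1))
for th in(35,60):
    blobs("top",th,(110,120,380,240)); blobs("scene",th,(195,130,310,290))
# triangulate plate
t=S["top"];im=cv2.resize(t["color"][120:240,110:380],None,fx=2.9,fy=2.9,interpolation=cv2.INTER_CUBIC);cv2.imwrite("pics/c.png",im)
E
```

```text
top 35 [155.5 155.5] [149 137  15  39 103] [156.2 155.8] [ 4.4 39.3] 16.9 [636.  191.1  46. ] [636.4 191.7  44. ]
top 35 [243.6 178.5] [ 224  155   40   48 1282] [243.4 178.4] [30.3 42.6] 15.3 [585.5  16.   46. ] [585.8  16.1  44. ]
top 35 [340.4 206.3] [334 187  12  39  81] [341.2 206.2] [ 5.9 39. ] 14.8 [ 524.3 -179.1   46. ] [ 524.4 -179.6   44. ]
top 35 [153.7 205.2] [141 194  26  23 481] [153.5 205. ] [22. 25.] 90.0 [536.4 196.5  46. ] [536.6 197.   44. ]
scene 35 [247.  198.1] [227 187  42  23 584] [247.4 197.9] [15.8 39.2] 76.6 [588.4  12.6  46. ] [587.2  10.8  44. ]
top 60 [203.1 124. ] [186 120  34   9 146] [202.5 124. ] [ 8. 33.] 90.0 [699.7  97.   46. ] [700.3  97.3  44. ]
top 60 [153.6 156. ] [140 135  25  41 262] [151.9 154.2] [14.8 41.4] 16.9 [639.4 199.7  46. ] [639.9 200.2  44. ]
top 60 [243.4 178.6] [ 224  154   40   50 1368] [243.5 178.7] [31.1 44.2] 15.3 [584.9  15.9  46. ] [585.2  16.   44. ]
top 60 [341.7 210.2] [333 186  18  46 199] [341.5 208.5] [45. 17.] 90.0 [ 519.7 -179.4   46. ] [ 519.7 -180.    44. ]
top 60 [153.5 205.2] [141 194  26  24 509] [153.5 205.5] [23. 25.] 90.0 [535.4 196.5  46. ] [535.6 197.   44. ]
scene 60 [220.6 148.2] [205 141  34  18 222] [221.  148.1] [13.8 33. ] 76.0 [ 540.3 -172.5   46. ] [ 539.  -174.8   44. ]
scene 60 [273.8 167.2] [265 162  16  10  95] [272.4 166.3] [ 8.5 15.7] 84.8 [480.  -42.2  46. ] [478.5 -44.2  44. ]
scene 60 [246.5 197.9] [225 186  45  25 702] [246.9 197.7] [17.9 41.9] 76.8 [588.8  11.6  46. ] [587.6   9.8  44. ]
scene 60 [206.2 260.2] [195 256  24  12 136] [206.2 260.9] [10.2 23.3] 85.0 [750.6 111.4  46. ] [749.9 109.9  44. ]
scene 60 [277.7 278. ] [258 269  45  21 267] [280.1 279.2] [14.4 44.8] 81.7 [662.4 227.1  46. ] [661.4 225.9  44. ]
scene 60 [211.5 283.4] [195 271  34  18 179] [212.5 282. ] [11.1 36.4] 71.6 [766.5 160.6  46. ] [765.9 159.2  44. ]
```

View pics/c.png

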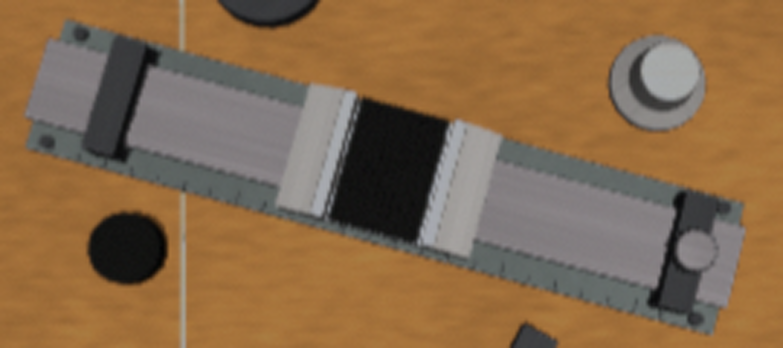

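Crop: the plain stop's top face is centred at about (150.3,153.8) in full pixels, the marked block at (346.6,206.5), its thumbscrew top at (350.3,206.5) and the plate at (243.5,178.5).

```bash
cat >> h.py <<'E'
from scipy.spatial.transform import Rotation as Ro
def rel(target,yaxis=None):
    s=env.sense();R=Ro.from_rotvec(s["eef_rot"]).as_matrix()
    print("t",round(s["t"],2),"pos",s["ee_pos"].round(1),"F",s["ft_force"].round(1),"open",round(s["opening"],1))
    print("slide",(R.T@(np.array(target)-s["ee_pos"])/60).round(3))
    if yaxis is not None:
        z=np.array([0,0,-1.]);y=np.append(yaxis,0);T=np.c_[np.cross(y,z),y,z]
        print("rot",Ro.from_matrix(R.T@T).as_rotvec().round(3))
def tri(a,b):
    (c1,d1),(c2,d2)=a,b;A=np.c_[d1,-d2];k=np.linalg.lstsq(A,c2-c1,rcond=None)[0]
    p,q=c1+k[0]*d1,c2+k[1]*d2;return ((p+q)/2).round(1),round(np.linalg.norm(p-q),1)
E
python3 - <<'E'
from h import *
import pickle
S=pickle.load(open("s.pkl","rb"));t,s=S["top"],S["scene"]
print(tri(ray(t,243.5,178.6),ray(s,247,197.8)))
print(tri(ray(t,350.3,206.5),ray(s,222,140)))
m=onz(t,346.6,206.5,44);p=onz(t,150.3,153.8,44);c=onz(t,243.5,178.5,46);k=onz(t,350.3,206.5,61)
u=(p-m)[:2];L=np.linalg.norm(u);u/=L
print(m,p,c,k,u,L,"along m->c",(c-m)[:2]@u,"k->c",(c-k)[:2]@u,"lat",np.cross(u,(c-m)[:2]))
rel([c[0],c[1],200],-u)
E
```

```text
(array([587.2,  14.3,  46.5]), np.float64(5.4))
(array([ 522.8, -196.3,   49.1]), np.float64(0.7))
[ 523.50825231 -190.4740912    44.        ] [640.71011528 203.55363292  44.        ] [585.30624574  15.92667181  46.        ] [ 522.46214516 -193.06111519   61.        ] [0.28510098 0.95849749] 411.08894908883605 along m->c 215.45328100611235 k->c 218.23118317160313 lat -0.3881611631300075
t 0.1 pos [ 209.2 -615.   230.7] F [0.3 0.2 0.2] open 85.2
slide [ 9.321 -7.937  0.521]
rot [-0.001  0.     0.617]<stdin>:8: DeprecationWarning: Arrays of 2-dimensional vectors are deprecated. Use arrays of 3-dimensional vectors instead. (deprecated in NumPy 2.0)
```

Request:
{"api": "apply_moves", "payload": {
  "rot": [
    [0,0,0.06],
    [0,0,0.12],
    [0,0,0.18],
    [0,0,0.25],
    [0,0,0.31],
    [0,0,0.37],
    [0,0,0.43],
    [0,0,0.5],
    [0,0,0.56],
    [0,0,0.617]
  ],
  "slide": [
    [0.5,-0.4,0],
    [1.2,-1.0,0],
    [1.9,-1.6,0],
    [2.6,-2.2,0.1],
    [3.3,-2.8,0.1],
    [4.0,-3.4,0.2],
    [4.7,-4.0,0.2],
    [5.4,-4.6,0.3],
    [6.1,-5.2,0.3],
    [6.8,-5.8,0.3]
  ],
  "hand": [0,0,0,0,0,0,0,0,0,0]
}}

```text
t: 1.35
ee_pos: [484.1, -152.8, 213.2]
eef_rot: [-3.108, 0.456, 0.0]
ft_force: [0.7, -1.3, -0.7]
opening: -0.0
grip_force: 0.0
```

```bash
python3 - <<'E'
from h import *
rel([585.5,15.5,200],[-.285,-.9585])
E
```

```text
t 1.35 pos [ 484.1 -152.8  213.2] F [ 0.7 -1.3 -0.7] open -0.0
slide [ 0.813 -3.172  0.219]
rot [-0.     0.    -0.002]
```

Request:
{"api": "apply_moves", "payload": {
  "rot": [
    [0,0,0],
    [0,0,0],
    [0,0,0],
    [0,0,0],
    [0,0,0]
  ],
  "slide": [
    [0.2,-0.8,0.1],
    [0.5,-1.7,0.2],
    [0.7,-2.5,0.2],
    [0.8,-3.1,0.2],
    [0.8,-3.1,0.2]
  ],
  "hand": [0,0,0,0,0]
}}

```text
t: 1.98
ee_pos: [583.3, 12.3, 200.9]
eef_rot: [-3.109, 0.448, 0.0]
ft_force: [0.1, 0.3, -0.4]
opening: -0.0
grip_force: 0.0
```

```bash
python3 - <<'E'
from h import *
import pickle
w=env.snapshot("wrist");pickle.dump(w,open("w1.pkl","wb"));cv2.imwrite("pics/w1.png",w["color"])
rel([585.5,15.5,80],[-.285,-.9585])
print(proj(w,np.array([585.5,15.5,46])))
E
```

```text
t 2.02 pos [582.5  11.  200.8] F [-0.6 -0.4 -0. ] open -0.0
slide [ 0.028 -0.086  2.014]
rot [0.    0.001 0.002]
[254.23062597 173.55875321]
```

View pics/w1.png

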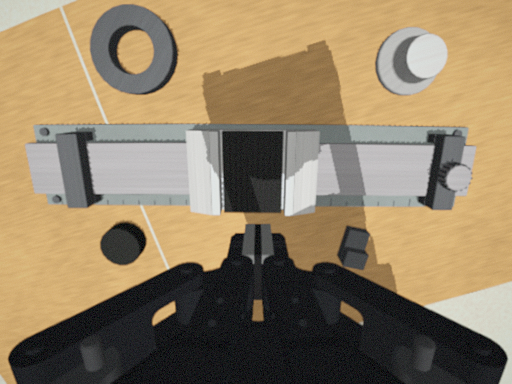

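The wrist view shows the plate centred at about (252.5,172), where (254,173.6) was predicted. The rail is level in the image, the thumbscrew is at (458,177) to the right, so tool +y points towards the marked stop.

Request:
{"api": "apply_moves", "payload": {
  "rot": [
    [0,0,0],
    [0,0,0],
    [0,0,0],
    [0,0,0],
    [0,0,0],
    [0,0,0]
  ],
  "slide": [
    [0.03,0.05,0.7],
    [0.03,0.05,1.4],
    [0.03,0.05,2.0],
    [0.03,0.05,2.3],
    [0.03,0.05,2.4],
    [0.03,0.05,2.4]
  ],
  "hand": [0,0,0,0,0,0]
}}

```text
t: 2.78
ee_pos: [583.8, 6.4, 57.9]
eef_rot: [-3.109, 0.453, -0.001]
ft_force: [-0.3, 0.0, 0.8]
opening: 0.2
grip_force: 0.0
```

```bash
python3 - <<'E'
from h import *
import pickle
w=env.snapshot("wrist");pickle.dump(w,open("w2.pkl","wb"));cv2.imwrite("pics/w2.png",w["color"])
rel([583.2,7.8,40.5],[-.285,-.9585])
w=pickle.load(open("w1.pkl","rb"))
for p,z in(((252.5,172),46),((458,177),61)): print(onz(w,*p,z).round(1))
E
```

```text
t 2.83 pos [584.1   6.5  58.3] F [0.5 0.2 0.2] open -0.1
slide [-0.021 -0.017  0.296]
rot [-0.    -0.001 -0.   ]
[587.7  16.8  46. ]
[ 525.3 -189.2   61. ]
```

View pics/w2.png

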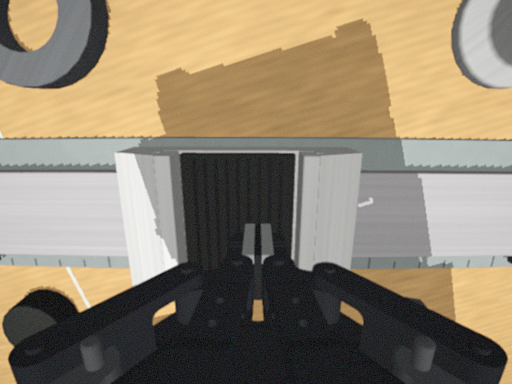

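The fingertip, at about (258,235), sits over the black plate, which spans columns 180–297 between the walls. Now I press gently.

Request:
{"api": "apply_moves", "payload": {
  "rot": [
    [0,0,0],
    [0,0,0],
    [0,0,0],
    [0,0,0],
    [0,0,0],
    [0,0,0]
  ],
  "slide": [
    [0,0,0.1],
    [0,0,0.19],
    [0,0,0.22],
    [0,0,0.25],
    [0,0,0.27],
    [0,0,0.27]
  ],
  "hand": [0,0,0,0,0,0]
}}

```text
t: 3.58
ee_pos: [583.7, 6.7, 41.4]
eef_rot: [-3.109, 0.453, -0.001]
ft_force: [-1.8, -0.9, 8.8]
opening: -0.2
grip_force: 4.4
```

Request:
{"api": "apply_moves", "payload": {
  "rot": [
    [0,0,0],
    [0,0,0],
    [0,0,0],
    [0,0,0],
    [0,0,0],
    [0,0,0],
    [0,0,0],
    [0,0,0],
    [0,0,0],
    [0,0,0]
  ],
  "slide": [
    [0,0,0.015],
    [0,0,0.015],
    [0,0.03,0.015],
    [0,0.07,0.015],
    [0,0.11,0.015],
    [0,0.15,0.015],
    [0,0.19,0.015],
    [0,0.23,0.015],
    [0,0.27,0.015],
    [0,0.31,0.015]
  ],
  "hand": [0,0,0,0,0,0,0,0,0,0]
}}

```text
t: 4.82
ee_pos: [578.4, -11.1, 40.6]
eef_rot: [-3.109, 0.453, -0.001]
ft_force: [-1.5, 1.7, 9.6]
opening: 0.0
grip_force: 4.5
```

```bash
python3 - <<'E'
from h import *
t=env.snapshot("top");c=t["color"];cv2.imwrite("pics/w3.png",cv2.resize(c[100:260,110:380],None,fx=2.9,fy=2.9))
rel([585.5-28.5*.0,15.5,40.5],[-.285,-.9585])
E
```

```text
t 4.88 pos [578.2 -11.3  40.6] F [-2.3  0.8  9. ] open -0.0
slide [-0.011 -0.463  0.002]
rot [-0. -0. -0.]
```

View pics/w3.png

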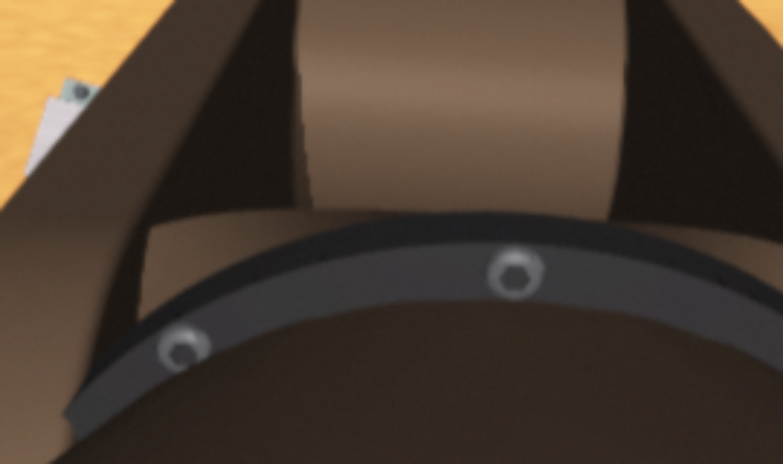

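The arm hides the gauge in the top view, so I use the force and the wrist camera. The plate is held down at 9 N.

Request:
{"api": "apply_moves", "payload": {
  "rot": [
    [0,0,0],
    [0,0,0],
    [0,0,0],
    [0,0,0],
    [0,0,0],
    [0,0,0],
    [0,0,0],
    [0,0,0],
    [0,0,0],
    [0,0,0]
  ],
  "slide": [
    [0,0.05,0],
    [0,0.12,0],
    [0,0.2,0],
    [0,0.28,0],
    [0,0.36,0],
    [0,0.44,0],
    [0,0.52,0],
    [0,0.6,0],
    [0,0.68,0],
    [0,0.75,0]
  ],
  "hand": [0,0,0,0,0,0,0,0,0,0]
}}

```text
t: 6.12
ee_pos: [565.3, -54.3, 40.6]
eef_rot: [-3.109, 0.453, -0.0]
ft_force: [-2.3, 2.7, 9.7]
opening: -0.4
grip_force: 4.5
```

```bash
python3 - <<'E'
from h import *
import pickle
w=env.snapshot("wrist");pickle.dump(w,open("w4.pkl","wb"));cv2.imwrite("pics/w4.png",w["color"])
rel([585.5,15.5,40.5],[-.285,-.9585])
E
```

```text
t 6.17 pos [565.2 -54.7  40.6] F [-1.6 -0.1  9.1] open -0.5
slide [-1.000e-02 -1.218e+00  1.000e-03]
rot [-0. -0. -0.]
```

View pics/w4.png

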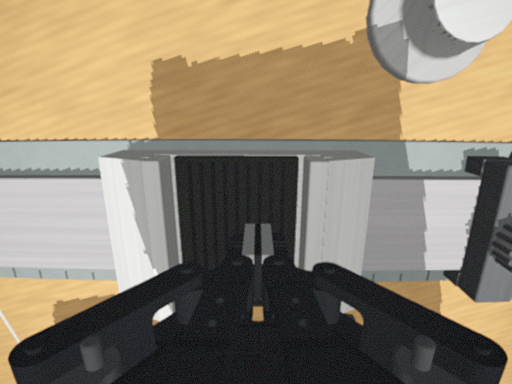

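The fingertip is still mid-plate and the slider rides along with it. The stop's near edge is at column ~480 and the slider's end at ~373, so the gap is roughly 65–70 mm.

Request:
{"api": "apply_moves", "payload": {
  "rot": [
    [0,0,0],
    [0,0,0],
    [0,0,0],
    [0,0,0],
    [0,0,0],
    [0,0,0],
    [0,0,0],
    [0,0,0],
    [0,0,0],
    [0,0,0]
  ],
  "slide": [
    [0,0.05,0],
    [0,0.12,0],
    [0,0.2,0],
    [0,0.28,0],
    [0,0.36,0],
    [0,0.44,0],
    [0,0.52,0],
    [0,0.6,0],
    [0,0.68,0],
    [0,0.75,0]
  ],
  "hand": [0,0,0,0,0,0,0,0,0,0]
}}

```text
t: 7.42
ee_pos: [552.4, -97.4, 40.5]
eef_rot: [-3.109, 0.453, 0.0]
ft_force: [-1.7, 1.7, 8.2]
opening: -0.1
grip_force: 4.5
```

```bash
python3 - <<'E'
from h import *
import pickle
w=env.snapshot("wrist");pickle.dump(w,open("w5.pkl","wb"));cv2.imwrite("pics/w5.png",w["color"])
rel([585.5,15.5,40.5],[-.285,-.9585])
E
```

```text
t 7.47 pos [552.2 -97.8  40.5] F [-2.7 -0.4  9. ] open -0.1
slide [-0.007 -1.968  0.   ]
rot [ 0.  0. -0.]
```

View pics/w5.png

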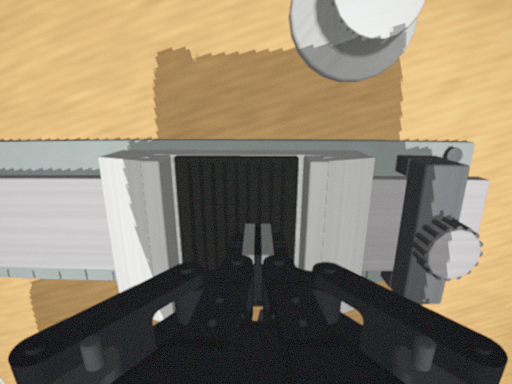

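The gap from slider end (column ~372) to the stop's foot (~398) is about 16 mm. Slower now.

Request:
{"api": "apply_moves", "payload": {
  "rot": [
    [0,0,0],
    [0,0,0],
    [0,0,0],
    [0,0,0],
    [0,0,0],
    [0,0,0],
    [0,0,0],
    [0,0,0],
    [0,0,0],
    [0,0,0]
  ],
  "slide": [
    [0,0.03,0],
    [0,0.06,0],
    [0,0.09,0],
    [0,0.12,0],
    [0,0.15,0],
    [0,0.18,0],
    [0,0.21,0],
    [0,0.24,0],
    [0,0.27,0],
    [0,0.3,0]
  ],
  "hand": [0,0,0,0,0,0,0,0,0,0]
}}

```text
t: 8.72
ee_pos: [547.2, -114.5, 40.5]
eef_rot: [-3.109, 0.453, 0.0]
ft_force: [-1.0, 2.5, 9.1]
opening: 0.1
grip_force: 4.5
```

```bash
python3 - <<'E'
from h import *
import pickle
w=env.snapshot("wrist");pickle.dump(w,open("w6.pkl","wb"));cv2.imwrite("pics/w6.png",w["color"])
rel([585.5,15.5,40.5],[-.285,-.9585])
E
```

```text
t 8.78 pos [ 547.2 -114.7   40.5] F [-1.7  1.6  8.8] open 0.0
slide [-0.007 -2.262  0.   ]
rot [-0.  0. -0.]
```

View pics/w6.png

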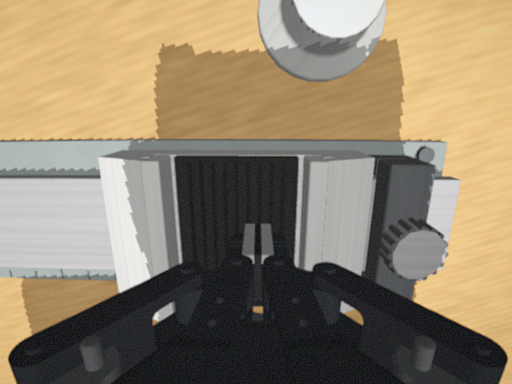

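The slider end (column ~372) has reached or almost reached the stop block (~373). I push a few mm more and check numerically whether the slider has stopped.

Request:
{"api": "apply_moves", "payload": {
  "rot": [
    [0,0,0],
    [0,0,0],
    [0,0,0],
    [0,0,0],
    [0,0,0],
    [0,0,0]
  ],
  "slide": [
    [0,0.02,0],
    [0,0.04,0],
    [0,0.06,0],
    [0,0.08,0],
    [0,0.1,0],
    [0,0.1,0]
  ],
  "hand": [0,0,0,0,0,0]
}}

```text
t: 9.52
ee_pos: [545.5, -120.4, 40.5]
eef_rot: [-3.109, 0.453, 0.0]
ft_force: [-2.2, 1.0, 9.7]
opening: 0.1
grip_force: 4.5
```

```bash
cat > shift.py <<'E'
from h import *
import pickle,sys
a,b=sys.argv[1:3]
w=env.snapshot("wrist");pickle.dump(w,open(b+".pkl","wb"));A=pickle.load(open(a+".pkl","rb"))["color"];B=w["color"]
for n,(x0,y0,x1,y1) in {"plate":(178,160,232,215),"wallL":(120,150,185,185),"stop":(385,150,445,270)}.items():
    r=cv2.matchTemplate(B[y0-3:y1+3,x0-30:x1+30],A[y0:y1,x0:x1],cv2.TM_CCOEFF_NORMED);_,v,_,p=cv2.minMaxLoc(r);print(n,p[0]-30,p[1]-3,round(v,2))
rel([585.5,15.5,40.5],[-.285,-.9585])
E
python3 shift.py w6 w7
```

```text
plate 0 3 0.52
wallL 0 0 0.99
stop -11 0 0.97
t 9.57 pos [ 545.4 -120.4   40.5] F [-2.4  0.1  8.7] open 0.0
slide [-0.006 -2.361  0.   ]
rot [-0.  0. -0.]
```

The slider is still moving with the finger, so it isn't at the stop yet.

Request:
{"api": "apply_moves", "payload": {
  "rot": [
    [0,0,0],
    [0,0,0],
    [0,0,0],
    [0,0,0],
    [0,0,0],
    [0,0,0]
  ],
  "slide": [
    [0,0.02,0],
    [0,0.04,0],
    [0,0.06,0],
    [0,0.08,0],
    [0,0.1,0],
    [0,0.1,0]
  ],
  "hand": [0,0,0,0,0,0]
}}

```text
t: 10.32
ee_pos: [544.5, -126.0, 40.7]
eef_rot: [-3.109, 0.453, -0.002]
ft_force: [1.1, 5.4, 9.1]
opening: -0.0
grip_force: 4.5
```

```bash
python3 shift.py w7 w8
```

```text
plate -7 -1 0.55
wallL -7 1 0.95
stop -10 1 0.97
t 10.38 pos [ 544.4 -126.    40.7] F [0.5 3.8 9.6] open -0.1
slide [-0.017 -2.455  0.004]
rot [-0.    -0.001 -0.   ]
```

Request:
{"api": "apply_moves", "payload": {
  "rot": [
    [0,0,0],
    [0,0,0],
    [0,0,0],
    [0,0,0]
  ],
  "slide": [
    [0,0.02,0],
    [0,0.04,0],
    [0,0.05,0],
    [0,0.05,0]
  ],
  "hand": [0,0,0,0]
}}

```text
t: 10.88
ee_pos: [543.7, -128.8, 40.7]
eef_rot: [-3.109, 0.453, -0.002]
ft_force: [1.8, 3.7, 8.4]
opening: -0.3
grip_force: 4.5
```

```bash
python3 shift.py w8 w9
```

```text
plate -6 0 0.34
wallL -6 0 0.96
stop -5 0 0.97
t 10.93 pos [ 543.7 -128.8   40.7] F [1.7 4.2 9.1] open 0.4
slide [-0.019 -2.504  0.004]
rot [-0.    -0.001 -0.   ]
```

The slider now stays put with the stop while the finger slips, at about 4.5 N, so it rests against the stop. I lift straight up, slowly at first, then clear the view.

Request:
{"api": "apply_moves", "payload": {
  "rot": [
    [0,0,0],
    [0,0,0],
    [0,0,0],
    [0,0,0],
    [0,0,0],
    [0,0,0],
    [0,0,0],
    [0,0,0],
    [0,0,0],
    [0,0,0]
  ],
  "slide": [
    [0,0,-0.04],
    [0,0,-0.08],
    [0,0,-0.12],
    [0,0,-0.2],
    [0,0,-0.5],
    [0,0,-1.0],
    [0,0,-1.6],
    [0,0,-2.2],
    [0,0,-2.6],
    [0,0,-2.6]
  ],
  "hand": [0,0,0,0,0,0,0,0,0,0]
}}

```text
t: 12.18
ee_pos: [544.1, -129.4, 199.1]
eef_rot: [3.108, -0.453, 0.007]
ft_force: [0.1, -0.2, -0.8]
opening: 0.1
grip_force: 0.0
```

```bash
python3 - <<'E'
from h import *
w=env.snapshot("wrist");cv2.imwrite("pics/w10.png",cv2.resize(w["color"][90:290,200:500],None,fx=2.6,fy=2.6))
rel([585.5,15.5,40.5])
E
```

```text
t 12.22 pos [ 543.4 -129.2  197.6] F [ 0.2  1.1 -0.7] open 0.2
slide [-0.022 -2.512  2.619]
```

View pics/w10.png

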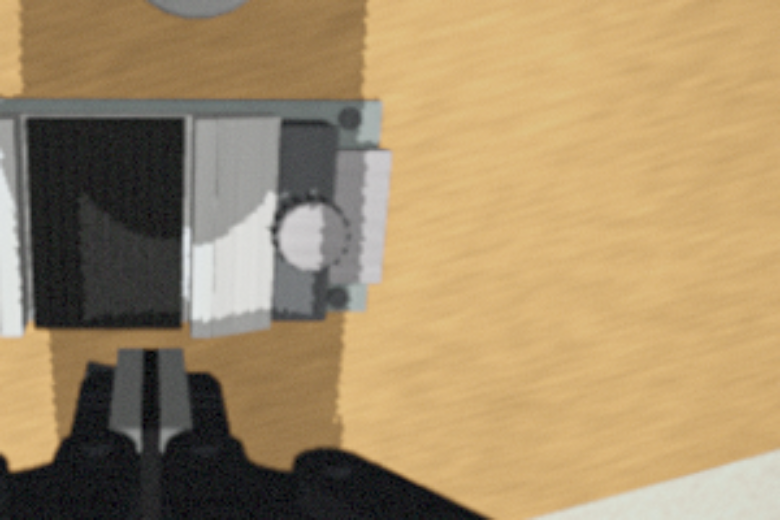

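The crop shows the slider's end flush against the stop block (crop column ~278) with no gap, the plate up and the finger clear.

```bash
python3 -c "
from plant import env
print(env.hand_in())"
```

```text
the job is handed in; nothing more can be done
None
```

I pushed the slider, plate held down, up to the marked stop and released the plate. In the last picture it sits flush there with the finger clear and the loose parts untouched; I handed it in at about 12 s and got no verdict back.

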